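# Find the gas detector with the jammed power key

## Task

Of the three charcoal gas detectors with green power keys, two are sound and one has a jammed key, which only shows in the pressing. Where they lie, switch on the two sound ones by pressing their keys until they click and stay in, never pushing any key harder than 14 N: the jammed key does not give at that force, so leave it off. Once both are on, set the jammed detector down flat, face up, in the middle of the red tray and let go; leave the other two, switched on, and everything else on the bench where they are.

Things in the scene. Friction and masses are not known exactly. Their poses are not given: they have to be found in the camera images.
- det_a: One of three outwardly identical charcoal gas detectors, loose, face up on the bench: 110 mm long (own x), 54 wide (own y), 34 high, about 0.26 kg. Origin: centre of the underside, z up. Display at the -x end, two sensor grilles at the +x end, green power key in the middle of the top. One of the three has a jammed key: neither its looks nor its letter tells which, only the feel.
- det_b: One of three outwardly identical charcoal gas detectors, loose, face up on the bench: 110 mm long (own x), 54 wide (own y), 34 high, about 0.26 kg. Origin: centre of the underside, z up. Display at the -x end, two sensor grilles at the +x end, green power key in the middle of the top. One of the three has a jammed key: neither its looks nor its letter tells which, only the feel.
- det_c: One of three outwardly identical charcoal gas detectors, loose, face up on the bench: 110 mm long (own x), 54 wide (own y), 34 high, about 0.26 kg. Origin: centre of the underside, z up. Display at the -x end, two sensor grilles at the +x end, green power key in the middle of the top. One of the three has a jammed key: neither its looks nor its letter tells which, only the feel.
- cap_a: Round green key cap of det_a, 26 mm across, central. Origin: centre of its top face, 46 mm above the detector's underside (12 mm proud of the housing) while out. A sound key: force climbs from zero over 2.4 mm, at 5 to 7.5 N it clicks: the force drops at once, the cap snaps in and stays 3.5 mm lower; hard stop at 6.7 mm. The jammed key: climbs 7 N per mm and does not click below 20 N.
- cap_b: Round green key cap of det_b, 26 mm across, central. Origin: centre of its top face, 46 mm above the detector's underside (12 mm proud of the housing) while out. A sound key: force climbs from zero over 2.4 mm, at 5 to 7.5 N it clicks: the force drops at once, the cap snaps in and stays 3.5 mm lower; hard stop at 6.7 mm. The jammed key: climbs 7 N per mm and does not click below 20 N.
- cap_c: Round green key cap of det_c, 26 mm across, central. Origin: centre of its top face, 46 mm above the detector's underside (12 mm proud of the housing) while out. A sound key: force climbs from zero over 2.4 mm, at 5 to 7.5 N it clicks: the force drops at once, the cap snaps in and stays 3.5 mm lower; hard stop at 6.7 mm. The jammed key: climbs 7 N per mm and does not click below 20 N.
- key_a (a joint): Latch of the power key of det_a, in metres: 0 = out (off), 0.0035 = clicked in (on). It shows only the latch, not the springy travel of the cap before the click.
- key_b (a joint): Latch of the power key of det_b, in metres: 0 = out (off), 0.0035 = clicked in (on). It shows only the latch, not the springy travel of the cap before the click.
- key_c (a joint): Latch of the power key of det_c, in metres: 0 = out (off), 0.0035 = clicked in (on). It shows only the latch, not the springy travel of the cap before the click.
- repair_tray: Red open tray, fixed to the bench, outside 190 mm (own x) by 140 mm (own y), 30 mm high, walls and floor 5 mm thick. Origin: centre of its underside. It may stand on the left or on the right of the detectors.
- parts_tray: Grey tray of the same size as the red one, fixed, on the other side; not used.
- cal_cup: Blue plastic ring-shaped calibration cup, 48 mm across, 22 mm high, standing in the grey tray; origin: centre of its underside. Leave alone.
- old_det: Pale cream detector, same housing, with a grey knob 4 mm high instead of a green key, farther back on the bench; origin: centre of its underside. Not part of the check; leave alone.
- driver: Screwdriver, 170 mm long, red handle, lying farther back; origin on its axis, under the tool. Leave alone.
- jar: Lidded jar, 54 mm across, 70 mm high, farther back; origin: centre of its underside. Leave alone.
- cal_gas: Aluminium calibration-gas cylinder with a blue band, 68 mm across, 210 mm high, standing at the back; origin: centre of its underside. Leave alone.
- mug: White mug, 80 mm across, 90 mm high, at the back; origin: centre of its underside. Leave alone.

How it is judged:
By the outcome, as a careful person would: the job done as asked, in the order asked, and still so for the second after the job is handed in, with the robot touching nothing.
It also fails if it takes over 67 s, if anything falls off the work surface, if the arm or the gripper's body presses on something with over 40 N, if the wrist force passes 120 N, or if a joint passes its speed limit or range.

## Robot

A 6-joint arm with a two-finger parallel gripper is mounted at the origin on the work surface. World frame = base frame: x ahead of the robot, y to its left, z up, the work surface at z = 0. Lengths are in mm, angles in rad, forces in N, time in s.
With the tool pointing down it reaches from about 350 to 875 mm from the base axis. Payload 4.2 kg.
Tool frame: the origin (TCP) lies on the mounting face of the last link; the fingertips stand 173 mm ahead of it and the grasp point (between the pads) lies 155 mm ahead of it; z points along the fingers, y is the line along which they close (so a half turn about z gives the same grasp; the last joint's range is limited). The gripper opens to 85 mm and grips with 20 to 120 N. Pads are 22 mm wide; open, the fingers measure 114 mm over their backs; the gripper's body (76 mm by 85 mm) begins 54 mm behind the grasp point. The pads swing forward as they close: fully open they stand 13 mm farther back than shut.
Start: joints at [-1.018, 0.385, 0.008, 0, -1.194, -0.259], TCP at [181.011, -598.193, 404.712] pointing down, gripper open.
Joint ranges: [-3.14, 3.14], [-1.21, 2.06], [-1.07, 1.41], [-3.16, 2.05], [-2.99, -0.16], [-3.1, 3.1]. Speed limits (rad/s): [2.79, 2.79, 3.14, 3.14, 3.14, 3.14].

## Interface

Orientations are given as a unit quaternion [x, y, z, w].
In Python, from bench import arm gives the robot as it stands.
- The arm moves only by the tool carry_out, never from a script. Its argument "rows" is a list of rows, each a list of 7 numbers: the shift along the tool's x, y, z as a fraction of full scale, then the turn, a rotation vector about the tool's x, y, z as a fraction of full scale, then the opening, from -1 (shut) to 1 (fully open). A call has 1 to 12 rows; each row is the pose to reach, as a shift and turn from the pose commanded when the call began, along the tool's axes at that moment, turning the shorter way round; what a row does not reach only later rows make up. Full scale, the value 1, is 20 cm for a shift and pi rad for a turn. A row lasts 1/8 s, in which the tool goes at most 62.5 mm and 10.7 degrees, less where a joint would pass 70% of its speed; a pose out of reach is approached as far as the arm can. A call with a number of a shift or a turn outside -1 to 1 is refused whole. A call with a gripper value outside its range is refused whole. The fingers move at their own pace and stop on an object; the grip force is fixed at half the most. Time passes only in rows, so rows that repeat a pose let the fingers close. It gives the time, the measured TCP pose, the force, the opening and the grip force at its end, in the units of the state.
- arm.read_state(): the state, without advancing time (a new reading comes with each control period).
- arm.get_image(name): name is "scene" or "top" or "wrist"; returns (picture, depth): 420x560x3 uint8, red, green, blue; 420x560 float32, mm along the optical axis (not along the pixel's ray), 0 where there is no reading.
- arm.calibration(name): a dict with "mtx" (3x3 intrinsics, pixels), "cam_to_world" (4x4, takes a point from camera to world coordinates). Camera axes: x right, y up, looking along -z (the intrinsics and any distortion apply to the point x, -y, -z); pixel columns grow to the right and rows downward; lengths in mm; the calibration is good to about 2 mm. A picture is of the moment at which its call begins: read the wrist's pose just before it. calibration takes no time and is no camera call; for the wrist camera it gives the pose at the moment of the call.
- arm.job_done(): hands the job in; it is judged then, once.
The state is a dict: "clock": time; "joints": joint angles; "joint_vel": joint speeds; "joint_efforts": joint torques, N m; "position": TCP position; "ee_rot": TCP orientation; "contact_force": force on the tool from outside, world axes, zero at the start; "wrist_torque": the same for the moment, N m; "gripper_width": finger opening in mm; "grasp_force": force on a finger pad.
Only numpy, scipy, OpenCV 4.12 (cv2) and the standard library are available. Lean on these libraries where they do the work, as an engineer would, in place of code of your own. Each camera call takes 0.05 s, during which the arm holds its last target. There are 200 camera calls.

## Working session

There is one attempt and no reset: what is moved stays moved. The work goes in short steps, Python scripts to look and compute and a tool call to move; the robot and the scene stay as the last step left them, time stands still between calls to the robot, and variables do not carry over. Pictures are saved under pics/ and viewed, at most 10 in all, crops included, and the job is handed in when it is done.

Besides the shell and the picture viewer there is one more tool, called after "Request:" as a command line: name --pt "numbers of a row" for each row, then --argument value for the rest. carry_out: Moves the arm, as the interface text tells. Its arguments: {"type":"object","properties":{"rows":{"type":"array"}},"required":["rows"]}

```bash
mkdir -p pics; ls
python3 - <<'E'
from bench import arm
import cv2
s=arm.read_state();print(s)
p,d=arm.get_image("top");cv2.imwrite("pics/top.png",p[:,:,::-1])
import numpy as np;np.savez("top.npz",p=p,d=d)
c=arm.calibration("top");print(c)
E
```

```text
pics
{'clock': 0.0, 'joints': array([-1.01835414e+00,  3.85579264e-01,  6.62778452e-03, -5.16681862e-04,
       -1.19400806e+00, -2.58590917e-01]), 'joint_vel': array([ 0.00268114,  0.00124108, -0.00034114, -0.00032184, -0.00128405,
        0.0006476 ]), 'joint_efforts': array([-7.26508715e-04, -3.92285872e+01,  1.88400489e+01,  4.18620408e+00,
       -4.66934434e-03, -5.77477820e-06]), 'position': array([ 180.99816598, -598.00581763,  403.60560009]), 'ee_rot': array([-1.46303210e-01,  9.89239174e-01,  1.08861127e-03, -2.06044879e-04]), 'contact_force': array([-0.61407576, -0.34462245, -0.69618581]), 'wrist_torque': array([-0.01901321, -0.02189179, -0.03822249]), 'grasp_force': 0.0, 'gripper_width': 85.2753465891919}
{'mtx': array([[495.36337886,   0.        , 267.52056968],
       [  0.        , 495.36337886, 210.36089263],
       [  0.        ,   0.        ,   1.        ]]), 'cam_to_world': array([[ 3.10595369e-02,  9.77843856e-01, -2.07018596e-01,
         3.62816163e+02],
       [-9.99509026e-01,  3.12404716e-02, -2.39584392e-03,
         3.97034321e+00],
       [ 4.12459732e-03,  2.06991369e-01,  9.78334074e-01,
         1.12717967e+03],
       [ 0.00000000e+00,  0.00000000e+00,  0.00000000e+00,
         1.00000000e+00]])}
```

View pics/top.png

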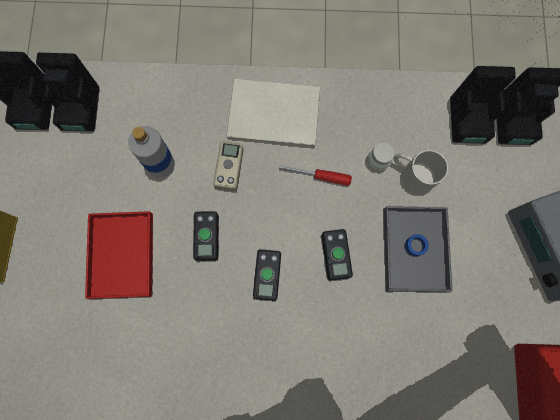

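Top view: detectors with green caps at px (205,235), (267,274) and (337,253), grilles pointing away from the robot. The red tray is on the left at (120,255). The old detector is at (229,165), and the grey tray is on the right.

```bash
cat > h.py <<'E'
import numpy as np, cv2
from scipy.spatial.transform import Rotation as R
from bench import arm
def ray(uv,z,c):
    K,T=c["mtx"],np.array(c["cam_to_world"])
    uv=np.atleast_2d(uv).astype(float)
    d=np.c_[(uv[:,0]-K[0,2])/K[0,0],-(uv[:,1]-K[1,2])/K[1,1],-np.ones(len(uv))]@T[:3,:3].T
    o=T[:3,3]; return o+d*((z-o[2])/d[:,2])[:,None]
def blobs(m,amin):
    cs,_=cv2.findContours(m.astype(np.uint8),cv2.RETR_EXTERNAL,cv2.CHAIN_APPROX_NONE)
    return [k[:,0] for k in cs if cv2.contourArea(k)>amin]
def rect(k,z,c):
    w=ray(k,z,c)[:,:2].astype(np.float32); return cv2.minAreaRect(w)
def green(p):
    h=cv2.cvtColor(p,cv2.COLOR_RGB2HSV); return cv2.inRange(h,(45,90,60),(85,255,255))>0
def red(p):
    h=cv2.cvtColor(p,cv2.COLOR_RGB2HSV); return ((h[...,0]<8)|(h[...,0]>172))&(h[...,1]>140)&(h[...,2]>60)
def caps(p,c,z=46,amin=60):
    return [(cv2.minEnclosingCircle(k)[0],rect(k,z,c)) for k in blobs(green(p),amin)]
def goto(xyz,yaw_y=None):
    "shift/turn fractions to reach TCP xyz; yaw_y: world angle of tool y line, tool straight down"
    s=arm.read_state(); r=R.from_quat(s["ee_rot"])
    print("shift",np.round(r.inv().apply(np.array(xyz)-s["position"])/200,4))
    if yaw_y is not None:
        best=None
        for a in (yaw_y,yaw_y+np.pi):
            y=np.array([np.cos(a),np.sin(a),0]);z=np.array([0,0,-1.]);x=np.cross(y,z)
            v=(r.inv()*R.from_matrix(np.c_[x,y,z])).as_rotvec()/np.pi
            print("turn",np.round(v,4))
E
python3 - <<'E'
from h import *
f=np.load("top.npz");p,d=f["p"],f["d"];c=arm.calibration("top")
for u,r in caps(p,c): print("cap",u,r,"depth z",end=' ');x,y=map(int,u);T=c["cam_to_world"];dd=d[y,x];K=c["mtx"];print((T@[ (x-K[0,2])/K[0,0]*dd,-(y-K[1,2])/K[1,1]*dd,-dd,1])[:3])
for k in blobs(red(p),1000): print("red",k.mean(0),rect(k,30,c))
v=p.max(2)<75
for k in blobs(v,700): print("dark",k.mean(0),rect(k,34,c))
s=arm.read_state();print(R.from_quat(s["ee_rot"]).as_matrix().round(3));print(arm.calibration("wrist"))
E
```

```text
cap (266.72222900390625, 273.72222900390625) ((451.4598693847656, 3.3962106704711914), (23.783496856689453, 21.741436004638672), 1.7966262102127075) depth z [452.40963474   5.59875977  46.42915394]
cap (337.9375, 253.0625) ((501.0223388671875, -150.795654296875), (22.323144912719727, 21.94626235961914), 0.2118196338415146) depth z [ 500.68884013 -148.29398291   48.12209687]
cap (204.36363220214844, 234.0) ((533.8654174804688, 144.04376220703125), (22.338157653808594, 24.446197509765625), 1.8208750486373901) depth z [534.33976323 145.54871552  42.63800245]
red [536.79787234 386.97163121] ((244.00820922851562, -578.8123779296875), (96.53312683105469, 152.31971740722656), 89.54712677001953)
red [119.03424658 255.14383562] ((485.7335510253906, 332.7691650390625), (189.26438903808594, 145.59555053710938), 4.07502555847168)
dark [539.5952381  383.54497354] ((244.2279510498047, -576.134033203125), (97.40480041503906, 152.2073516845703), 89.59227752685547)
dark [266.65467626 274.8057554 ] ((449.98883056640625, 4.2995452880859375), (53.7840690612793, 109.52680969238281), 86.28929138183594)
da
[... 557 characters left out ...]
506849] ((867.9449462890625, 540.1591796875), (198.5547332763672, 248.5167694091797), 0.03608974814414978)
[[-0.957 -0.289 -0.001]
 [-0.289  0.957  0.002]
 [ 0.     0.002 -1.   ]]
{'mtx': array([[324.96923795,   0.        , 274.39794889],
       [  0.        , 324.96923795, 204.83974276],
       [  0.        ,   0.        ,   1.        ]]), 'cam_to_world': array([[-2.88394736e-01, -9.09791978e-01, -2.98508012e-01,
         1.03983246e+02],
       [ 9.57510057e-01, -2.73460750e-01, -9.16171849e-02,
        -6.21810809e+02],
       [ 1.72235501e-03, -3.12246337e-01,  9.49999610e-01,
         3.72896929e+02],
       [ 0.00000000e+00,  0.00000000e+00,  0.00000000e+00,
         1.00000000e+00]])}
```

```bash
python3 -c "
from h import *
goto([500,-149.5,300],np.radians(98.6))"
```

```text
shift [-2.176   1.6838  0.5216]
turn [ 0.0007 -0.0001  0.0457]
turn [ 1.000e-04  1.000e-03 -9.543e-01]
```

Request:
carry_out --pt "-1 0.775 0.1 0 0 0 -1" --pt "-1 0.775 0.1 0 0 0 -1" --pt "-1 0.775 0.1 0 0 0 -1" --pt "-1 0.775 0.1 0 0 0 -1" --pt "-1 0.775 0.1 0 0 0 -1"

```text
clock: 0.68
position: [329.1, -389.0, 384.1]
ee_rot: [-0.149, 0.989, 0.001, -0.0]
contact_force: [0.4, -0.5, -0.1]
gripper_width: 0.4
grasp_force: 0.0
```

Request:
carry_out --pt "-1 0.775 0.1 0 0 0 -1" --pt "-1 0.775 0.1 0 0 0 -1" --pt "-1 0.775 0.1 0 0 0 -1" --pt "-1 0.775 0.1 0 0 0 -1" --pt "-1 0.775 0.1 0 0 0 -1"

```text
clock: 1.3
position: [475.8, -183.5, 363.9]
ee_rot: [-0.148, 0.989, 0.0, -0.0]
contact_force: [-0.5, -0.5, 0.7]
gripper_width: 0.3
grasp_force: 0.0
```

Request:
carry_out --pt "-0.18 0.134 0.32 0 0 0.0457 -1" --pt "-0.18 0.134 0.32 0 0 0.0457 -1" --pt "-0.18 0.134 0.32 0 0 0.0457 -1" --pt "-0.18 0.134 0.32 0 0 0.0457 -1"

```text
clock: 1.8
position: [500.8, -150.7, 302.0]
ee_rot: [-0.075, 0.997, -0.0, 0.001]
contact_force: [-0.1, -0.0, -0.0]
gripper_width: -0.4
grasp_force: 0.0
```

Run:
```python
from h import *
s=arm.read_state();print(s["clock"],s["position"],s["contact_force"],s["gripper_width"],R.from_quat(s["ee_rot"]).as_matrix().round(4).tolist())
c=arm.calibration("wrist");p,d=arm.get_image("wrist");cv2.imwrite("pics/w1.png",p[:,:,::-1])
for x in caps(p,c,amin=200):print(x)
goto([500,-149.5,222],np.radians(98.6))
```

```text
1.8 [ 500.78276127 -150.65553188  301.98479695] [-0.12685725 -0.01461929 -0.0017677 ] -0.39857133569648856 [[-0.9888, -0.1493, 0.002], [-0.1493, 0.9888, -0.0004], [-0.0019, -0.0007, -1.0]]
((274.4391174316406, 209.5347900390625), ((498.85333251953125, -151.8525390625), (27.1651668548584, 24.329124450683594), 8.553293228149414))
((496.0, 173.5), ((450.0872802734375, -0.3446807861328125), (31.391225814819336, 25.330041885375977), 82.01837158203125))
shift [0.0039 0.0062 0.4009]
turn [-0.0002  0.0008 -0.0002]
turn [1.300e-03 4.000e-04 9.998e-01]
```

View pics/w1.png

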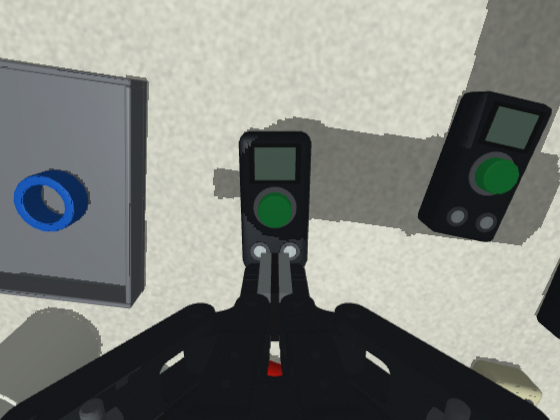

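The wrist view shows the right-hand detector's cap at px (274,210), which gives about (499,-151), within 2 mm of the top view. Descending to just above the key.

Request:
carry_out --pt "0.005 0 0.2 0 0 0 -1" --pt "0.005 0 0.38 0 0 0 -1" --pt "0.005 0 0.392 0 0 0 -1" --pt "0.005 0 0.392 0 0 0 -1"

```text
clock: 2.35
position: [500.4, -150.1, 223.9]
ee_rot: [-0.075, 0.997, -0.0, 0.001]
contact_force: [-0.3, 0.1, 0.7]
gripper_width: 0.3
grasp_force: 0.0
```

Request:
carry_out --pt "0 0 0.005 0 0 0 -1" --pt "0 0 0.005 0 0 0 -1"

```text
clock: 2.6
position: [500.1, -149.8, 222.5]
ee_rot: [-0.075, 0.997, -0.0, 0.001]
contact_force: [0.6, -0.2, 0.2]
gripper_width: -0.2
grasp_force: 0.0
```

Request:
carry_out --pt "0 0 0.005 0 0 0 -1" --pt "0 0 0.005 0 0 0 -1"

```text
clock: 2.85
position: [499.8, -149.7, 220.4]
ee_rot: [-0.075, 0.997, -0.0, 0.0]
contact_force: [0.6, 0.6, 0.6]
gripper_width: 0.2
grasp_force: 0.0
```

Request:
carry_out --pt "0 0 0.003 0 0 0 -1" --pt "0 0 0.003 0 0 0 -1"

```text
clock: 3.1
position: [499.8, -149.7, 219.6]
ee_rot: [-0.075, 0.997, 0.0, -0.0]
contact_force: [-0.5, -0.2, 0.4]
gripper_width: 0.2
grasp_force: 0.0
```

Request:
carry_out --pt "0 0 0.003 0 0 0 -1" --pt "0 0 0.003 0 0 0 -1"

```text
clock: 3.35
position: [499.8, -149.7, 219.1]
ee_rot: [-0.075, 0.997, -0.0, -0.0]
contact_force: [-1.2, 0.1, 1.5]
gripper_width: -0.0
grasp_force: 0.5
```

Request:
carry_out --pt "0 0 0.003 0 0 0 -1" --pt "0 0 0.003 0 0 0 -1"

```text
clock: 3.6
position: [499.8, -149.7, 218.7]
ee_rot: [-0.075, 0.997, -0.0, 0.0]
contact_force: [-1.4, 0.6, 2.6]
gripper_width: -0.0
grasp_force: 1.2
```

Request:
carry_out --pt "0 0 0.003 0 0 0 -1" --pt "0 0 0.003 0 0 0 -1"

```text
clock: 3.85
position: [499.8, -149.7, 218.1]
ee_rot: [-0.075, 0.997, -0.0, 0.0]
contact_force: [-1.9, 0.1, 4.9]
gripper_width: 0.1
grasp_force: 2.0
```

Request:
carry_out --pt "0 0 0.003 0 0 0 -1" --pt "0 0 0.003 0 0 0 -1"

```text
clock: 4.1
position: [499.8, -149.7, 217.6]
ee_rot: [-0.075, 0.997, -0.0, 0.0]
contact_force: [-2.1, -0.1, 6.1]
gripper_width: 0.3
grasp_force: 2.8
```

Request:
carry_out --pt "0 0 0.002 0 0 0 -1" --pt "0 0 0.002 0 0 0 -1"

```text
clock: 4.35
position: [499.8, -149.7, 217.3]
ee_rot: [-0.075, 0.997, -0.0, 0.0]
contact_force: [-2.2, 0.2, 7.2]
gripper_width: 0.2
grasp_force: 3.2
```

Request:
carry_out --pt "0 0 0.002 0 0 0 -1" --pt "0 0 0.002 0 0 0 -1"

```text
clock: 4.6
position: [499.8, -149.7, 216.3]
ee_rot: [-0.075, 0.997, 0.0, 0.0]
contact_force: [-0.5, 0.3, 0.8]
gripper_width: -0.2
grasp_force: 0.0
```

The force dropped from 7.2 to 0.8 N at 2.4 mm of travel, so this key clicked and the detector is sound. Lifting and going to the middle one.

Request:
carry_out --pt "0 0 -0.15 0 0 0 -1" --pt "0 0 -0.4 0 0 0 -1" --pt "0 0 -0.42 0 0 0 -1" --pt "0 0 -0.42 0 0 0 -1"

```text
clock: 5.1
position: [499.5, -149.7, 300.1]
ee_rot: [-0.075, 0.997, 0.0, 0.0]
contact_force: [0.5, -0.1, -0.3]
gripper_width: 0.2
grasp_force: 0.0
```

```bash
python3 -c "
from h import *
goto([451,2.5,300],np.radians(86.3))"
```

```text
shift [0.1262 0.7885 0.0011]
turn [0.0002 0.     0.0682]
turn [-0.000e+00  2.000e-04 -9.318e-01]
```

Request:
carry_out --pt "0.126 0.789 0 0 0 0.068 -1" --pt "0.126 0.789 0 0 0 0.068 -1" --pt "0.126 0.789 0 0 0 0.068 -1" --pt "0.126 0.789 0 0 0 0.068 -1" --pt "0.126 0.789 0 0 0 0.068 -1"

```text
clock: 5.72
position: [451.2, 2.4, 299.5]
ee_rot: [0.032, 1.0, -0.0, -0.001]
contact_force: [-0.3, -0.7, 0.1]
gripper_width: -0.1
grasp_force: 0.0
```

Run:
```python
from h import *
s=arm.read_state();print(s["clock"],s["position"],s["contact_force"])
c=arm.calibration("wrist");p,d=arm.get_image("wrist");cv2.imwrite("pics/w2.png",p[:,:,::-1])
for x in caps(p,c,amin=200):print(x)
goto([451,2.5,222],np.radians(86.3))
```

```text
5.725 [451.18557735   2.43333002 299.51322887] [-0.25583126 -0.65649597  0.13796787]
((456.0, 298.5), ((531.1366577148438, 140.96104431152344), (33.921791076660156, 25.00340461730957), 42.8867073059082))
((88.5857162475586, 280.5), ((496.9447021484375, -147.028076171875), (24.53488540649414, 29.748510360717773), 33.916290283203125))
((277.0, 211.359375), ((448.98760986328125, 3.4284629821777344), (24.814889907836914, 26.940908432006836), 86.34732055664062))
shift [0.0013 0.0024 0.3883]
turn [-0.0002 -0.0005  0.0001]
turn [ 8.000e-04 -4.000e-04 -9.999e-01]
```

Request:
carry_out --pt "0.006 0.004 0.2 0 0 0 -1" --pt "0.006 0.004 0.37 0 0 0 -1" --pt "0.006 0.004 0.388 0 0 0 -1" --pt "0.006 0.004 0.388 0 0 0 -1"

```text
clock: 6.28
position: [450.7, 2.9, 223.2]
ee_rot: [0.032, 0.999, -0.0, 0.0]
contact_force: [0.9, -1.3, 0.3]
gripper_width: -0.2
grasp_force: 0.0
```

Request:
carry_out --pt "0 0 0.005 0 0 0 -1" --pt "0 0 0.005 0 0 0 -1"

```text
clock: 6.52
position: [450.4, 3.4, 222.8]
ee_rot: [0.032, 0.999, 0.0, 0.001]
contact_force: [-0.4, 0.1, -0.1]
gripper_width: -0.1
grasp_force: 0.0
```

Request:
carry_out --pt "0 0 0.004 0 0 0 -1" --pt "0 0 0.004 0 0 0 -1"

```text
clock: 6.78
position: [450.1, 3.5, 221.3]
ee_rot: [0.032, 1.0, 0.0, 0.0]
contact_force: [0.7, 0.7, 0.6]
gripper_width: -0.3
grasp_force: 0.0
```

Request:
carry_out --pt "0 0 0.004 0 0 0 -1" --pt "0 0 0.004 0 0 0 -1"

```text
clock: 7.02
position: [450.1, 3.4, 220.2]
ee_rot: [0.032, 0.999, -0.0, -0.0]
contact_force: [0.6, 1.2, -0.5]
gripper_width: -0.3
grasp_force: 0.0
```

Request:
carry_out --pt "0 0 0.003 0 0 0 -1" --pt "0 0 0.003 0 0 0 -1"

```text
clock: 7.28
position: [450.1, 3.4, 219.6]
ee_rot: [0.032, 0.999, -0.0, -0.0]
contact_force: [-0.6, 0.3, 0.4]
gripper_width: -0.0
grasp_force: 0.0
```

Request:
carry_out --pt "0 0 0.003 0 0 0 -1" --pt "0 0 0.003 0 0 0 -1"

```text
clock: 7.52
position: [450.2, 3.4, 219.2]
ee_rot: [0.032, 0.999, -0.0, 0.0]
contact_force: [0.0, 1.0, 0.8]
gripper_width: 0.2
grasp_force: 0.4
```

Request:
carry_out --pt "0 0 0.003 0 0 0 -1" --pt "0 0 0.003 0 0 0 -1"

```text
clock: 7.78
position: [450.2, 3.4, 218.6]
ee_rot: [0.032, 0.999, -0.0, 0.0]
contact_force: [-0.9, -0.4, 2.1]
gripper_width: -0.0
grasp_force: 1.0
```

Request:
carry_out --pt "0 0 0.003 0 0 0 -1" --pt "0 0 0.003 0 0 0 -1"

```text
clock: 8.02
position: [450.1, 3.4, 218.0]
ee_rot: [0.032, 0.999, -0.0, 0.0]
contact_force: [-0.9, -0.2, 3.5]
gripper_width: 0.2
grasp_force: 1.6
```

Request:
carry_out --pt "0 0 0.003 0 0 0 -1" --pt "0 0 0.003 0 0 0 -1"

```text
clock: 8.28
position: [450.2, 3.4, 217.4]
ee_rot: [0.032, 0.999, -0.0, 0.0]
contact_force: [-1.7, -0.2, 4.7]
gripper_width: -0.0
grasp_force: 2.3
```

Request:
carry_out --pt "0 0 0.002 0 0 0 -1" --pt "0 0 0.002 0 0 0 -1"

```text
clock: 8.52
position: [450.1, 3.4, 216.7]
ee_rot: [0.032, 0.999, 0.0, 0.0]
contact_force: [0.6, 0.7, 0.5]
gripper_width: 0.1
grasp_force: 0.0
```

Request:
carry_out --pt "0 0 0.002 0 0 0 -1" --pt "0 0 0.002 0 0 0 -1"

```text
clock: 8.78
position: [450.1, 3.4, 216.2]
ee_rot: [0.032, 0.999, -0.0, -0.0]
contact_force: [0.1, -0.9, 0.5]
gripper_width: 0.1
grasp_force: 0.0
```

Second click: the force fell from 4.7 to 0.5 N. By elimination the left detector is the jammed one. Going above it, opening the fingers and looking.

Request:
carry_out --pt "0 0 -0.15 0 0 0 -1" --pt "0 0 -0.4 0 0 0 -1" --pt "0 0 -0.42 0 0 0 -1" --pt "0 0 -0.42 0 0 0 -1"

```text
clock: 9.28
position: [449.8, 3.3, 300.4]
ee_rot: [0.032, 0.999, 0.0, 0.0]
contact_force: [-1.4, 0.8, -0.1]
gripper_width: -0.0
grasp_force: 0.0
```

```bash
python3 -c "
from h import *
goto([532.5,143.5,310],np.radians(93))"
```

```text
shift [-0.368   0.7258 -0.0474]
turn [ 0.0002  0.0001 -0.037 ]
turn [ 1.00e-04 -3.00e-04  9.63e-01]
```

Request:
carry_out --pt "-0.368 0.726 -0.047 0 0 -0.037 -1" --pt "-0.368 0.726 -0.047 0 0 -0.037 -1" --pt "-0.368 0.726 -0.047 0 0 -0.037 1" --pt "-0.368 0.726 -0.047 0 0 -0.037 1" --pt "-0.368 0.726 -0.047 0 0 -0.037 1" --pt "-0.368 0.726 -0.047 0 0 -0.037 1"

```text
clock: 10.02
position: [532.1, 142.7, 309.2]
ee_rot: [-0.026, 1.0, -0.0, -0.001]
contact_force: [-0.9, -0.6, 0.4]
gripper_width: 72.0
grasp_force: 0.0
```

Run:
```python
from h import *
s=arm.read_state();print(s["clock"],s["position"],s["gripper_width"])
c=arm.calibration("wrist");p,d=arm.get_image("wrist");cv2.imwrite("pics/w3.png",p[:,:,::-1])
for x in caps(p,c,amin=200):print(x)
ct=arm.calibration("top");pt,dt=arm.get_image("top");cv2.imwrite("pics/t2.png",pt[:,:,::-1])
for k in blobs(red(pt),1000): print("red",k.mean(0),rect(k,30,ct))
f=np.load("top.npz");K=ct["mtx"]
for u in [(267,274),(338,253),(204,234)]:
    sl=np.s_[u[1]-5:u[1]+6,u[0]-5:u[0]+6]; print(u,np.median(f["d"][sl]),np.median(dt[sl]))
goto([532.5,143.5,176],np.radians(93))
```

```text
10.025 [532.14738766 142.66290023 309.21509635] 72.01636992888666
((277.9917907714844, 210.3360595703125), ((531.970703125, 143.97589111328125), (27.227914810180664, 25.096691131591797), 2.9370453357696533))
((81.39534759521484, 85.83721160888672), ((450.5686950683594, 7.137774467468262), (27.95886993408203, 24.55848503112793), 86.17561340332031))
red [537.99137931 381.28017241] ((243.76925659179688, -578.8104858398438), (96.53312683105469, 152.79762268066406), 89.54712677001953)
red [134.14204545 269.64204545] ((458.80804443359375, 307.5693664550781), (131.8617401123047, 99.2708511352539), 4.251508712768555)
(267, 274) 1076.4153 1080.0391
(338, 253) 1086.2921 1090.2351
(204, 234) 1093.4305 1092.4504
shift [-0.0012  0.0038  0.6691]
turn [-0.0001 -0.0002 -0.0002]
turn [-2.000e-04  1.000e-04  9.998e-01]
```

View pics/w3.png

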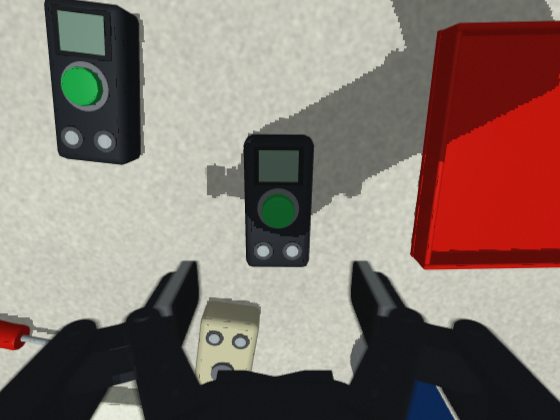

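View pics/t2.png

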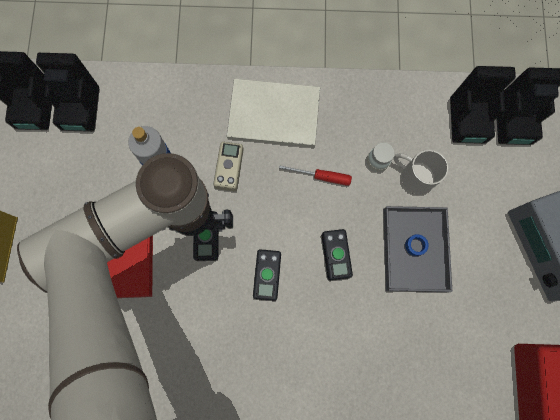

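Both pressed keys read about 3.7 mm lower in depth, so they're latched. The jammed detector is centred under the open fingers, cap at px (278,210). Descending to grasp it.

Request:
carry_out --pt "-0.002 0.005 0.1 0 0 0 1" --pt "-0.002 0.005 0.3 0 0 0 1" --pt "-0.002 0.005 0.5 0 0 0 1" --pt "-0.002 0.005 0.64 0 0 0 1" --pt "-0.002 0.005 0.665 0 0 0 1" --pt "-0.002 0.005 0.665 0 0 0 1"

```text
clock: 10.88
position: [533.4, 144.6, 177.5]
ee_rot: [-0.026, 1.0, 0.0, 0.0]
contact_force: [0.9, 1.0, 0.0]
gripper_width: 85.5
grasp_force: 0.0
```

Request:
carry_out --pt "0 0 0 0 0 0 -1" --pt "0 0 0 0 0 0 -1" --pt "0 0 0 0 0 0 -1" --pt "0 0 0 0 0 0 -1" --pt "0 0 0 0 0 0 -1"

```text
clock: 11.5
position: [533.6, 145.0, 178.5]
ee_rot: [-0.027, 1.0, 0.001, 0.001]
contact_force: [-2.4, 0.8, 5.9]
gripper_width: 53.0
grasp_force: 65.7
```

Run:
```python
from h import *
f=np.load("top.npz");p=f["p"];ct=arm.calibration("top")
# inner tray floor corners cross-check with outer rim
for k in blobs(red(p),1000):
    r=rect(k,30,ct)
    if r[0][1]>0: print(cv2.boxPoints(r), ray(cv2.boxPoints(cv2.minAreaRect(k)),30,ct))
goto([486,333,300],np.radians(94))
```

```text
[[386.1674  398.65808]
 [396.51382 253.4306 ]
 [585.2997  266.88025]
 [574.95325 412.10773]] [[578.03489885 418.62131001  30.        ]
 [582.86075075 267.50203776  30.        ]
 [391.73441445 252.32270546  30.        ]
 [387.18406787 398.10773925  30.        ]]
shift [ 0.1861  0.9518 -0.6071]
turn [ 0.0004  0.0008 -0.0053]
turn [ 1.300e-03 -6.000e-04  9.947e-01]
```

Gripped: 53 mm opening, 66 N. Lift, then carry over the tray.

Request:
carry_out --pt "0 0 -0.15 0 0 0 -1" --pt "0 0 -0.4 0 0 0 -1" --pt "0 0 -0.6 0 0 0 -1" --pt "0.05 0.25 -0.61 0 0 0 -1" --pt "0.1 0.5 -0.61 0 0 0 -1" --pt "0.15 0.75 -0.61 0 0 0 -1" --pt "0.186 0.962 -0.61 0 0 -0.0053 -1" --pt "0.186 0.962 -0.61 0 0 -0.0053 -1" --pt "0.186 0.962 -0.61 0 0 -0.0053 -1"

```text
clock: 12.62
position: [485.3, 334.3, 298.1]
ee_rot: [-0.035, 0.999, -0.001, -0.001]
contact_force: [-0.2, -0.0, -3.4]
gripper_width: 52.8
grasp_force: 64.6
```

Run:
```python
from h import *
s=arm.read_state();print(s["clock"],s["position"],s["gripper_width"],s["contact_force"])
c=arm.calibration("wrist");p,d=arm.get_image("wrist");cv2.imwrite("pics/w4.png",p[:,:,::-1])
for k in blobs(red(p),1000): print("red",k.min(0),k.max(0),rect(k,30,c))
for x in caps(p,c,amin=200):print(x)
```

```text
12.625 [485.31348118 334.31566445 298.06608892] 52.757554452955155 [-0.20220072 -0.0378322  -3.41650842]
red [177  78] [379 269] ((464.5152282714844, 334.17138671875), (146.3559112548828, 138.85223388671875), 3.905496120452881)
((274.12518310546875, 315.1709289550781), ((571.7489013671875, 339.1302795410156), (66.86414337158203, 54.63197326660156), 3.9772789478302))
```

View pics/w4.png

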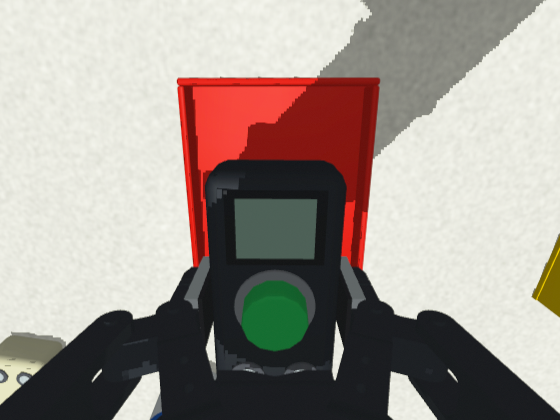

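The tray's rim puts its centre at about (486,336), agreeing with the top view, and the detector is held level. Lowering.

Request:
carry_out --pt "-0.007 0.008 0.2 0 0 0 -1" --pt "-0.007 0.008 0.4 0 0 0 -1" --pt "-0.007 0.008 0.52 0 0 0 -1" --pt "-0.007 0.008 0.55 0 0 0 -1" --pt "-0.007 0.008 0.555 0 0 0 -1" --pt "-0.007 0.008 0.555 0 0 0 -1"

```text
clock: 13.42
position: [487.6, 336.7, 189.2]
ee_rot: [-0.035, 0.999, 0.001, 0.001]
contact_force: [-0.4, 0.2, -3.2]
gripper_width: 52.5
grasp_force: 64.5
```

Request:
carry_out --pt "0 0 0.007 0 0 0 -1" --pt "0 0 0.007 0 0 0 -1"

```text
clock: 13.68
position: [487.1, 336.6, 187.1]
ee_rot: [-0.035, 0.999, 0.0, 0.0]
contact_force: [-0.0, 0.0, -3.4]
gripper_width: 53.3
grasp_force: 64.5
```

Request:
carry_out --pt "0 0 0.005 0 0 0 -1" --pt "0 0 0.005 0 0 0 -1"

```text
clock: 13.92
position: [487.1, 336.5, 185.5]
ee_rot: [-0.035, 0.999, -0.0, -0.0]
contact_force: [-1.2, -0.3, -3.3]
gripper_width: 53.2
grasp_force: 64.5
```

Request:
carry_out --pt "0 0 0.005 0 0 0 -1" --pt "0 0 0.005 0 0 0 -1" --pt "0 0 0.005 0 0 0 -1"

```text
clock: 14.3
position: [487.1, 336.5, 184.5]
ee_rot: [-0.035, 0.999, -0.0, -0.0]
contact_force: [0.4, -0.9, -3.2]
gripper_width: 53.0
grasp_force: 64.5
```

Request:
carry_out --pt "0 0 0.005 0 0 0 -1" --pt "0 0 0.005 0 0 0 -1" --pt "0 0 0.005 0 0 0 -1"

```text
clock: 14.68
position: [487.1, 336.6, 183.6]
ee_rot: [-0.035, 0.999, 0.0, 0.0]
contact_force: [-0.6, -0.4, -3.5]
gripper_width: 52.9
grasp_force: 64.7
```

Request:
carry_out --pt "0 0 0.005 0 0 0 -1" --pt "0 0 0.005 0 0 0 -1" --pt "0 0 0.005 0 0 0 -1"

```text
clock: 15.05
position: [487.1, 336.6, 183.5]
ee_rot: [-0.035, 0.999, 0.0, 0.0]
contact_force: [-4.0, -2.5, 5.6]
gripper_width: 53.2
grasp_force: 65.5
```

Touched down on the tray floor. Releasing part-way, then lifting.

Request:
carry_out --pt "0 0 0 0 0 0 0.55" --pt "0 0 0 0 0 0 0.55" --pt "0 0 0 0 0 0 0.55" --pt "0 0 0 0 0 0 0.55" --pt "0 0 -0.05 0 0 0 0.55" --pt "0 0 -0.25 0 0 0 0.55" --pt "0 0 -0.5 0 0 0 0.55" --pt "0 0 -0.8 0 0 0 0.55" --pt "0 0 -0.9 0 0 0 0.55" --pt "0 0 -0.9 0 0 0 0.55"

```text
clock: 16.3
position: [487.1, 336.5, 365.3]
ee_rot: [-0.035, 0.999, 0.002, 0.002]
contact_force: [0.5, -0.4, -0.5]
gripper_width: 66.0
grasp_force: 0.0
```

Request:
carry_out --pt "0.1 -1 0 0 0 0 0.55" --pt "0.1 -1 0 0 0 0 0.55" --pt "0.1 -1 0 0 0 0 0.55" --pt "0.1 -1 0 0 0 0 0.55" --pt "0.1 -1 0 0 0 0 0.55" --pt "0.1 -1 0 0 0 0 0.55"

```text
clock: 17.05
position: [481.3, 136.6, 362.0]
ee_rot: [-0.035, 0.999, -0.0, -0.0]
contact_force: [-0.0, 0.9, -0.9]
gripper_width: 66.1
grasp_force: 0.0
```

Request:
carry_out --pt "0 -1 0 0 0 0 0.55" --pt "0 -1 0 0 0 0 0.55" --pt "0 -1 0 0 0 0 0.55" --pt "0 -1 0 0 0 0 0.55" --pt "0 -1 0 0 0 0 0.55" --pt "0 -1 0 0 0 0 0.55"

```text
clock: 17.8
position: [495.3, -62.4, 362.3]
ee_rot: [-0.036, 0.999, 0.0, -0.0]
contact_force: [0.2, -0.5, 0.6]
gripper_width: 66.3
grasp_force: 0.0
```

Run:
```python
from h import *
s=arm.read_state();print(s["clock"],s["position"],s["contact_force"])
ct=arm.calibration("top");p,d=arm.get_image("top");cv2.imwrite("pics/t3.png",p[:,:,::-1])
for x in caps(p,ct,46,40): print(x)
for k in blobs(p.max(2)<75,700):
    if k[:,0].mean()<160: print("dark",rect(k,39,ct))
f=np.load("top.npz")
for u in [(267,274),(338,253)]:
    sl=np.s_[u[1]-5:u[1]+6,u[0]-5:u[0]+6]; print(u,np.median(f["d"][sl]),np.median(d[sl]))
```

```text
17.8 [495.28096947 -62.37160133 362.3359139 ] [ 0.17810436 -0.50580879  0.61578929]
((267.0, 274.0), ((450.3747253417969, 3.359285354614258), (21.612728118896484, 21.746124267578125), 1.80146324634552))
((337.71875, 253.203125), ((501.0201110839844, -149.76002502441406), (22.00806427001953, 24.270875930786133), 1.8067078590393066))
((115.38636016845703, 251.93182373046875), ((488.8346252441406, 336.45733642578125), (24.63855743408203, 24.026546478271484), 5.279415130615234))
dark ((486.0705871582031, 331.6238098144531), (110.9361801147461, 59.2505989074707), 5.017463684082031)
dark ((865.3506469726562, 537.727294921875), (197.0791473388672, 247.41522216796875), 0.013824498280882835)
(267, 274) 1076.4153 1079.5665
(338, 253) 1086.2921 1090.0819
```

View pics/t3.png

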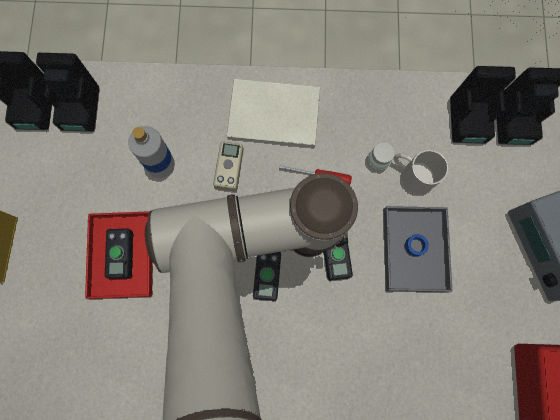

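The detector lies flat and centred in the red tray, cap at px (115,252). The other two haven't moved and their keys are still in. Nothing is touching the arm.

```bash
python3 -c "
from bench import arm
print(arm.job_done())"
```

```text
the job is handed in; nothing more can be done
None
```

The job is handed in: the right and middle detectors clicked on at no more than about 7 N, and the left one, taken as jammed by elimination without pressing its key, lies flat, face up and released in the middle of the red tray after about 18 s.

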